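Open the folding drying case and lay the clay fish in it

ROBOT

A 6-joint arm with a two-finger parallel gripper is mounted at the origin on the work surface; the furniture and walls round the work are solid. World frame = base frame: x ahead of the robot, y to its left, z up, the work surface at z = 0. Lengths are in m, angles in rad, forces in N, time in s.
With the tool pointing down it reaches from about 0.375 to 0.75 m from the base axis. Payload 9 kg.
Tool frame: the origin (TCP) lies midway between the tips of the shut fingers; the grasp point (between the pads) lies env.grip_point_offset behind it (env.grip_point_offset is the distance from the TCP to the grasp point, in m); z points along the fingers, y is the line along which they close (so a half turn about z gives the same grasp; the last joint's range is limited). The gripper opens to 85 mm and grips with 20 to 120 N. Pads are 22 mm wide; open, the fingers measure 114 mm over their backs; the gripper's body (76 mm by 85 mm) begins 54 mm behind the grasp point. The pads swing forward as they close: fully open they stand 13 mm farther back than shut.
Start: joints at [-1.399, 0.104, 0.097, 1.564, 0, 1.353], TCP at [0.228, -0.555, 0.231] pointing down, gripper open.
Joint ranges: [-2.99, 2.99], [-0.84, 1.86], [-1.1, 1.16], [-1.84, 2.11], [-1.51, 1.56], [-3.14, 3.14]. Speed limits (rad/s): [2.22, 2.22, 2.57, 3.14, 3.14, 3.14].

INTERFACE

Orientations are given as a rotation vector (axis times angle).
In Python, from station import env, command_gripper, solver, vision, job, read_t, read_qpos, read_joint_vel, read_tau, read_tcp_pos, read_orientation, read_contact_force, read_wrist_torque, read_opening, read_gripper_force gives the robot as it stands. Calls block until the motion is done:
- env.movep(position, orientation): joint-space move of the TCP to a pose.
- env.movel(position, frame=None, v=0.15, contact_N=None): straight line of the TCP; frame=None keeps the orientation; v is the mean speed in m/s. With contact_N (N) it stops when the force on the tool has changed by that much, and returns True; else False.
- env.goto_joints(angles): joint-space move.
- command_gripper(opening): opening from 0.0 (shut) to 1.0 (fully open); the grip force is fixed at half the most; returns when the fingers have stopped.
- env.pause(seconds).
- solver.ik(position, orientation): joint angles nearest the present ones, or None.
- vision.get_image(name): name is "scene" or "top" or "wrist"; returns a dict with "pixels" (384x512x3 uint8, red, green, blue), "fx", "fy", "cx", "cy" (pixels), "R" (3x3) and "t" (3): a world point X has camera coordinates R X + t. Camera axes: x right, y down, z forward; pixel columns grow to the right and rows downward; lengths in m; the calibration is good to about 2 mm. A picture is of the moment at which its call begins. There is no depth.
A pose or a line that the arm cannot do raises env.IKError and nothing moves.
- job.close_job(): hands the job in; it is judged then, once.
Readings, each from a call of its own:
- read_t(): time.
- read_qpos(): joint angles.
- read_joint_vel(): joint speeds.
- read_tau(): joint torques, N m.
- read_tcp_pos(): TCP position.
- read_orientation(): TCP orientation.
- read_contact_force(): force on the tool from outside, world axes, zero at the start.
- read_wrist_torque(): the same for the moment, N m.
- read_opening(): opening from 0.0 (shut) to 1.0 (fully open).
- read_gripper_force(): force on a finger pad.
Only numpy, scipy, OpenCV 4.12 (cv2) and the standard library are available. Lean on these libraries where they do the work, as an engineer would, in place of code of your own. Each camera call takes 0.05 s, during which the arm holds its last target. There are 200 camera calls.

TASK

Put the clay fish pendant to dry in the wooden case: press the case's long release bar down at its middle, fully and so that both ends go down evenly, then push the cover's front rail away from the bar until the two hinged panels stand folded flat against each other. Then set the fish down flat, not dropped, on the middle of the plaster bat inside, and leave the case open; leave the two clay moths where they lie.

Things in the scene. Friction and masses are not known exactly. Their poses are not given: they have to be found in the camera images.
- case: fixed light-wood drying case, 245 (x) x 174 (y) x 45 mm. Origin: middle of its underside, on the bench. Its own x runs horizontally from the release bar (front, nearest the robot) to the cover's fixed hinge (back), y to the left along bar and rail, z up. Side walls 10 mm thick, top at 45 mm; inner floor 8 mm above the bench. Yaw varies.
- bar_middle (a point): middle of the top face of the release bar, an aluminium bar 150 mm long (case y), 24 mm wide, lying along the front of the case; top face 56 mm above the bench when up, 48 mm when pressed. Pressed it goes straight down 8 mm at about 3 to 4 N onto two rubber stops, and stays down when let go. It rocks if pressed off the middle (beyond 0.04 rad when pressed slowly some 25 mm off).
- release_bar (a joint): how far the release bar is pressed, m: 0 up (cover caught), 0.008 fully down (cover free). While either end is still up its nose holds the cover shut.
- bar_rock (a joint): rocking of the bar about the case's x axis, rad: 0 level; springs back level when let go
- cover (a joint): fold of the cover, rad: 0 caught shut (panels already slightly peaked, 0.22 rad from flat), 1.351 fully folded, both panels upright and flat against each other. Friction keeps it where it is left; it needs about 3 to 5 N at the rail to start and less later.
- push_rail (a point): middle of the front (bar side) face of the upright wooden rail on the cover's front slat. The rail is 120 mm long (case y), 12 mm thick (case x), and reaches from 53 to 81 mm above the bench (this point: 69 mm). It is pushed along case +x and travels 146 mm from shut to fully folded; when shut its front face is 14 mm behind the bar's rear edge.
- fold_hinge (a point): middle of the fixed hinge line of the cover, 47 mm above the bench. The cover is two plywood panels, each 75 mm long (case x), 172 mm wide, 6 mm thick, with a level front slat that keeps its height and slides along case +x as the panels rise to a peak; folded they stand over this line, up to 125 mm above the bench.
- bat_centre (a point): middle of the top face of the plaster bat, a white slab 90 x 90 mm, 14 mm above the bench, on the case's floor; under the cover until that is folded. Folded open, the clear space is about 145 (x) x 154 (y) mm.
- fish: the clay fish pendant, a thick rounded lump with fins, 48 (x) x 45 (y) x 16 mm, 26 g (varies), lying flat on the bench. Origin: middle of its underside, z up. Its sides are upright only in the lowest 8 mm and round off above, so it is gripped low, tips close to the bench, best across its own y (44 mm). Its place is swapped at random with the moths'.
- moth_a: thin clay moth with spread wings, 58 x 64 x 11 mm, loose on the bench: leave alone. Origin: middle of underside
- moth_b: thin clay moth with spread wings, 60 x 64 x 11 mm, loose on the bench: leave alone. Origin: middle of underside
Mind the look-alikes: they are no part of the job. Leave any purple or turquoise look-alike of the fish alone.

How it is judged:
On the way, in this order (a step that is already met when the one before it is completed fails the run):
1. the release bar is fully down and level (value of joint release_bar above 0.0065 m and value of joint bar_rock between -0.03 and 0.03 rad), for 0.1 s.
2. the cover is folded flat (value of joint cover above 1.25 rad), for 0.2 s.
At the end, for the whole second after the job is handed in: the fish lies flat, right side up and still on the plaster bat, its middle within 30 mm of the bat's middle; the cover is folded to at least 1.25 of 1.351 rad; the release bar is down by at least 6 mm (value of joint release_bar above 0.006 m and value of joint cover above 1.25 rad and horizontal distance between fish and bat_centre below 0.03 m and z of fish in the frame of bat_centre between -0.003 and 0.006 m and angle between fish's own z axis and vertical below 0.2 rad and linear speed of fish below 0.02 m/s); the robot touches nothing.
It fails at once if the bar rocks: more than 0.04 rad out of level (one end 6 mm below the other) (value of joint bar_rock above 0.04 rad or value of joint bar_rock below -0.04 rad).
It fails at once if a moth is moved by more than 20 mm (distance of any of moth_a, moth_b from where it was at the start of the episode above 0.02 m).
It fails at once if the fish is dropped onto the bat: let go more than 20 mm above it (horizontal distance between fish and bat_centre below 0.07 m and z of fish in the frame of bat_centre above 0.02 m and contact force between the fingers and fish below 0.01 N).
It also fails if it takes over 58 s, if anything falls off the work surface, if the arm or the gripper's body presses on something with over 40 N, if the wrist force passes 120 N, or if a joint passes its speed limit or range.

## Working session

There is one attempt and no reset: what is moved stays moved. The work goes in short steps, each a Python script; the robot and the scene stay as the last script left them, time stands still between calls to the robot, and variables do not carry over. Pictures are saved under pics/ and viewed, at most 10 in all, crops included, and the job is handed in when it is done.

```bash
mkdir -p pics; ls
cat > h.py <<'E'
import numpy as np, cv2
from station import *
def snap(n,f):
    d=vision.get_image(n); cv2.imwrite(f'pics/{f}.png',cv2.cvtColor(d['pixels'],cv2.COLOR_RGB2BGR))
    np.savez(f'pics/{f}.npz',**{k:np.array(d[k]) for k in d}); return d
def ray(d,u,v,z):
    R,t=np.array(d['R']),np.array(d['t']); c=-R.T@t
    r=R.T@np.array([(u-d['cx'])/d['fx'],(v-d['cy'])/d['fy'],1]); return c+r*(z-c[2])/r[2]
def proj(d,X):
    p=np.array(d['R'])@np.array(X)+np.array(d['t']); return p[0]/p[2]*d['fx']+d['cx'],p[1]/p[2]*d['fy']+d['cy']
E
python3 - <<'E'
from h import *
a=snap('top','top0'); b=snap('scene','scene0')
im=cv2.imread('pics/top0.png'); cv2.imwrite('pics/top0b.png',cv2.resize(im,(800,600),interpolation=cv2.INTER_CUBIC))
print(read_t(),read_orientation(),env.grip_point_offset)
for d in(a,b): print(d['fx'],d['cx'],-np.array(d['R']).T@d['t'])
E
```

```text
pics
0.1 [-3.08100091e+00 -6.08165244e-01 -3.92387753e-05] 0.0187
454.80512536375704 251.60244684242736 [0.40110557 0.03931185 1.56179428]
413.45007598864953 262.74023494775713 [0.12156179 0.65211602 1.01349147]
```

View pics/top0b.png

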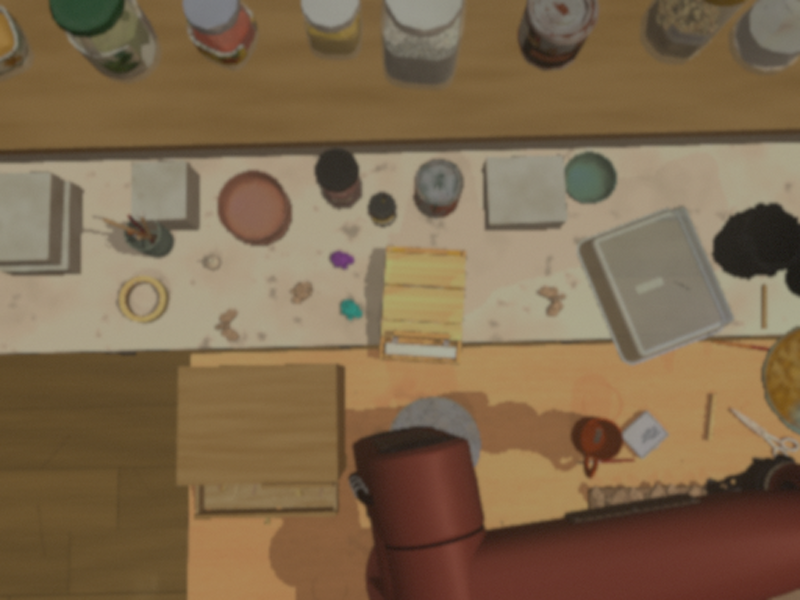

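View pics/scene0.png

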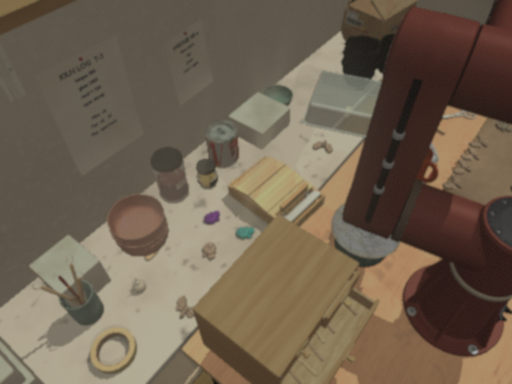

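Top view (800x600 pixels): the case is at (424,303), with the bar at (420,350). The brown clay lumps are at (228,325), (301,292) and (552,300). The look-alikes are purple (342,259) and turquoise (350,308). A small ring sits at (210,261). I'll crop the three clay candidates to pick the fish, and enlarge the case.

Run:
```python
from h import *
im=cv2.imread('pics/top0.png'); d=np.load('pics/top0.npz')
s=1/1.5625
T=[]
for u,v in[(228,325),(301,292),(552,300)]:
    u,v=u*s,v*s; print(ray(d,u,v,0)); x,y=int(u)-20,int(v)-20; print(x,y)
    T.append(cv2.resize(im[y:y+40,x:x+40],(266,266),interpolation=cv2.INTER_CUBIC))
row=np.hstack(T)
c=im[150:240,230:310+20]; print(c.shape)
c=cv2.resize(c,None,fx=6,fy=6,interpolation=cv2.INTER_CUBIC)
cv2.imwrite('pics/cand.png',row); cv2.imwrite('pics/case.png',c)
for p in [(384,345),(459,347),(465,250),(387,248)]: print(ray(d,p[0]*s,p[1]*s,.05))
```

```text
[0.54170631 0.41694182 0.        ]
125 188
[0.61123527 0.25501659 0.        ]
172 166
[ 0.57968057 -0.29976344  0.        ]
333 172
(90, 100, 3)
[0.48649948 0.07227198 0.05      ]
[ 0.47844292 -0.08681189  0.05      ]
[ 0.68723217 -0.1071162   0.05      ]
[0.69590156 0.06122216 0.05      ]
```

View pics/cand.png

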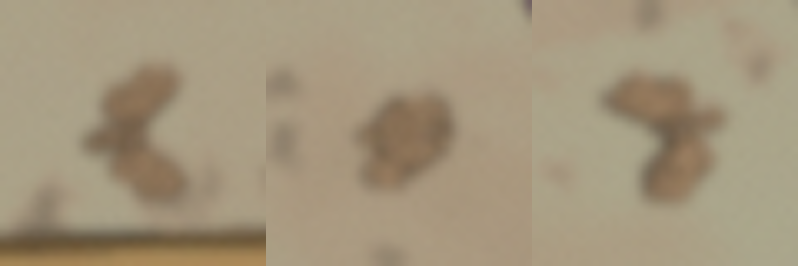

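View pics/case.png

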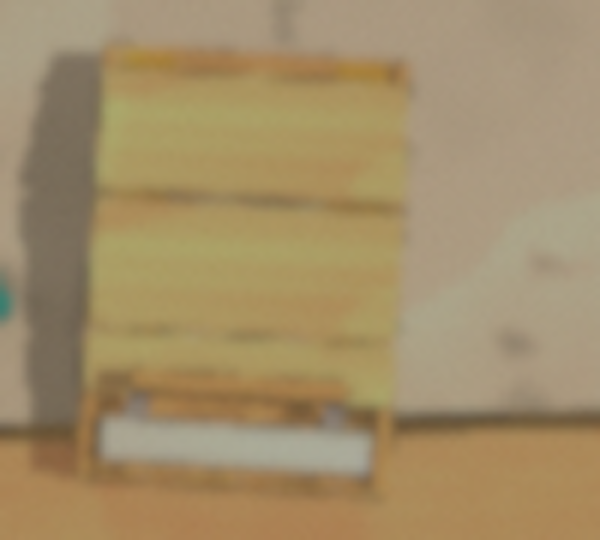

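The left and right crops are moths with spread wings. The middle lump is rounded, so it is the fish, at top pixel (193.3,186.7). In the case crop the bar's corners are (100,422), (372,435), (371,474) and (100,460). Next I'll take close wrist views of the bar and the fish.

```bash
cat >> h.py <<'E'
from scipy.spatial.transform import Rotation as Ro
def down(a): return (Ro.from_euler('z',a)*Ro.from_euler('x',np.pi)).as_rotvec()
E
python3 - <<'E'
from h import *
d=np.load('pics/top0.npz')
C=[ray(d,230+(u+.5)/6-.5,150+(v+.5)/6-.5,.056)[:2] for u,v in[(100,422),(372,435),(371,474),(100,460)]]
C=np.array(C);m=C.mean(0);yv=(C[0]+C[3]-C[1]-C[2])/2;yaw=np.arctan2(-yv[0],yv[1]);print(m,np.linalg.norm(yv),yaw)
f=ray(d,193.3,186.7,.008);print(f)
env.movep([m[0],m[1],.26],down(yaw+np.pi)); snap('wrist','w1')
print(read_t(),read_qpos(),read_tcp_pos())
env.movep([f[0]-.04,f[1],.25],down(np.pi)); snap('wrist','w2')
print(read_t(),read_qpos())
a=cv2.imread('pics/w1.png');b=cv2.imread('pics/w2.png')
cv2.imwrite('pics/w12.png',np.vstack([cv2.resize(x,(400,300),interpolation=cv2.INTER_AREA) for x in(a,b)]))
E
```

```text
[ 0.47309944 -0.00389951] 0.1495735339079688 -0.07350624337046849
[0.61072899 0.25162752 0.008     ]
2.3167 [-2.86943538e-01 -2.74042830e-01 -2.09190657e-01  1.63578264e+00
 -9.84611662e-05 -2.11862019e-01] [ 0.47317653 -0.00453467  0.25990167]
3.425 [ 2.03683254e-01  1.81955771e-01  2.16787678e-01  1.60514720e+00
 -3.64337649e-04  2.05364484e-01]
```

View pics/w12.png

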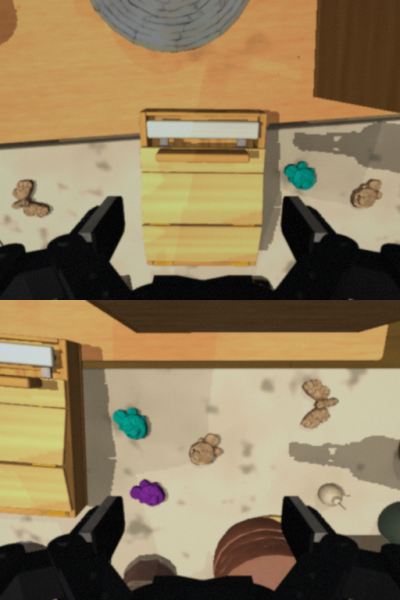

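The top panel (w1) shows the bar, centred at about (203,129). The bottom panel (w2) shows the clay fish at (206,449), with turquoise and purple ones beside it and a moth at (319,403). I'll enlarge both for precise readings.

Run:
```python
from h import *
a=cv2.imread('pics/w1.png');b=cv2.imread('pics/w2.png')
A=a[130:220,170:350];B=b[150:230,220:310]
k=cv2.INTER_CUBIC
o=np.zeros((600,720,3),np.uint8);A=cv2.resize(A,None,fx=3,fy=3,interpolation=k);B=cv2.resize(B,None,fx=4,fy=4,interpolation=k)
o[:270,:540]=A;o[280:600,:360]=B
cv2.imwrite('pics/z.png',o)
```

```text
(no output)
```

View pics/z.png

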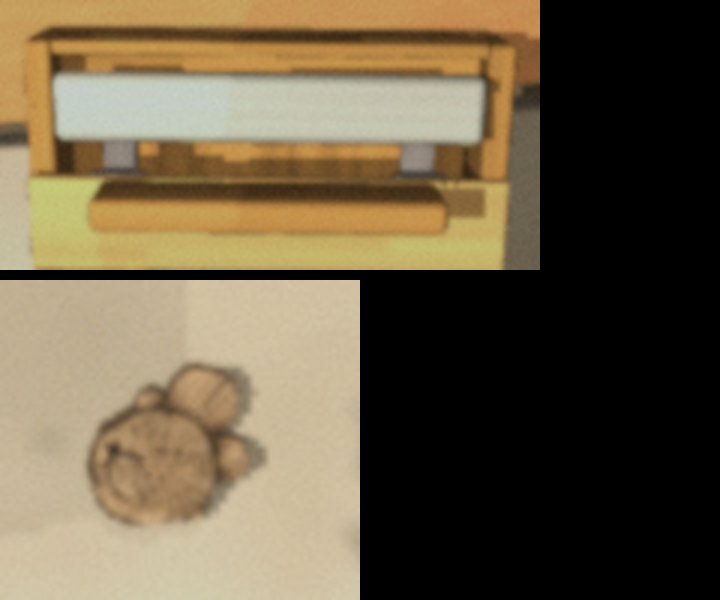

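Run:
```python
from h import *
d=np.load('pics/w1.npz');e=np.load('pics/w2.npz')
print('cam',-d['R'].T@d['t'],-e['R'].T@e['t'])
q=lambda u,v,z:ray(d,170+(u+.5)/3-.5,130+(v+.5)/3-.5,z)[:2]
C=np.array([q(u,v,.056) for u,v in[(54,72),(486,78),(485,144),(56,139)]]);print(C,C.mean(0))
yv=(C[1]+C[2]-C[0]-C[3])/2;print(np.linalg.norm(yv),np.arctan2(-yv[0],yv[1]))
R=np.array([q(u,v,.081) for u,v in[(90,198),(446,205)]]);print('rail top front',R,R.mean(0),np.arctan2(-(R[1]-R[0])[0],(R[1]-R[0])[1]))
g=lambda u,v,z:ray(e,220+(u+.5)/4-.5,150+(v+.5)/4-.5,z)[:2]
P={k:g(u,v-280,.008) for k,u,v in[('body',152,466),('bodyL',90,466),('tail',205,398),('f1',148,396),('f2',235,455),('f1o',136,390),('f2o',248,464)]}
for k in P:print(k,P[k])
ax=P['tail']-P['body'];n=np.linalg.norm(ax);ax/=n;y=np.array([-ax[1],ax[0]]);print('dist',n,'r',np.linalg.norm(P['bodyL']-P['body']),'ang',np.arctan2(ax[1],ax[0]))
for k in P:print(k,(P[k]-P['body'])@ax,(P[k]-P['body'])@y)
b=cv2.imread('pics/w2.png')[150:230,220:310]
```

```text
cam [0.40201994 0.00076314 0.40304434] [0.49947096 0.25055447 0.3933646 ]
[[ 0.45244135 -0.07648078]
 [ 0.46559998  0.07091835]
 [ 0.48882238  0.07020287]
 [ 0.47580951 -0.07891424]] [ 0.47066831 -0.00356845]
0.14883448871890137 -0.08803518914645309
rail top front [[ 0.49106818 -0.06466179]
 [ 0.5022635   0.05204759]] [ 0.49666584 -0.0063071 ] -0.09563216295333926
body [0.61228629 0.24866866]
bodyL [0.61226732 0.23035691]
tail [0.59167409 0.26414557]
f1 [0.59105935 0.24755259]
f2 [0.60893425 0.27313379]
f1o [0.58926545 0.24407037]
f2o [0.61170041 0.27701257]
dist 0.025775913980503502 r 0.018311760621880366 ang 2.4975401146310876
body 0.0 0.0
bodyL -0.010979955161463353 0.014654731717957266
tail 0.0257759139805035 -1.0582546573212067e-18
f1 0.0163043945242915 0.013638006719350488
f2 0.017370397434435657 -0.01755130280745415
f1o 0.015648050437895227 0.017499762221459922
f2o 0.01748735952999556 -0.022313956369498397
```

```bash
cat >> h.py <<'E'
yaw=-0.088; bar=np.array([0.4712,-0.0037]); cx=np.array([np.cos(yaw),np.sin(yaw)]); cy=np.array([-np.sin(yaw),np.cos(yaw)])
P=lambda s,z:[*(bar+s*cx),z]
E
python3 - <<'E'
from h import *
command_gripper(0.0)
env.movep(P(0,.12),down(yaw+np.pi))
env.movel(P(0,.066),v=.1)
print(read_tcp_pos(),read_contact_force())
print(env.movel(P(0,.044),v=.02,contact_N=12),read_tcp_pos(),read_contact_force(),read_wrist_torque()); env.pause(.2)
print(read_tcp_pos(),read_contact_force(),read_t())
env.movel(P(0,.068),v=.06); print(read_tcp_pos(),read_contact_force()); snap('wrist','w3');snap('scene','s3')
E
```

```text
[ 0.47148818 -0.00362661  0.06643232] [ 0.91020798  0.58798613 -0.31922056]
True [ 0.47130678 -0.00371559  0.04802206] [-2.23930135  0.55423579  6.99924639] [0.0984182  0.39834687 0.03472492]
[ 0.47129717 -0.00373645  0.04801317] [-1.92700321 -0.30166584  5.43535606] 7.1
[ 0.47146088 -0.00377259  0.06831541] [-0.13751024  0.36022978  0.21339189]
```

The bar bottomed out at 48 mm. Next I push the rail.

Run:
```python
from h import *
s0=.026-.011
print(env.movel(P(s0+.135,.068),v=.06,contact_N=25),read_tcp_pos(),read_contact_force())
print(env.movel(P(s0+.156,.068),v=.025,contact_N=12),read_tcp_pos(),read_contact_force()); env.pause(.3)
p=np.array(read_tcp_pos());print((p[:2]-bar)@cx-s0,read_contact_force())
env.movel(P(s0+.10,.068),v=.1); env.movel(P(s0+.06,.2),v=.15)
d=snap('wrist','w4');print(read_t())
env.movep([.60,.245,.2],down(2.4975)); e=snap('top','t4');print(read_t())
a=cv2.imread('pics/w4.png');b=cv2.imread('pics/t4.png')[120:264,140:332]
cv2.imwrite('pics/o4.png',np.vstack([cv2.resize(x,(400,300),interpolation=cv2.INTER_AREA) for x in(a,b)]))
```

```text
False [ 0.62064286 -0.01690808  0.06814072] [-1.03817211  0.47534434  0.38516257]
True [ 0.63226247 -0.01779173  0.06714906] [-0.97411502  0.99055574  0.77943792]
0.14660596935436282 [-0.53599374 -0.30982088  0.02477578]
12.95
14.0167
```

View pics/o4.png

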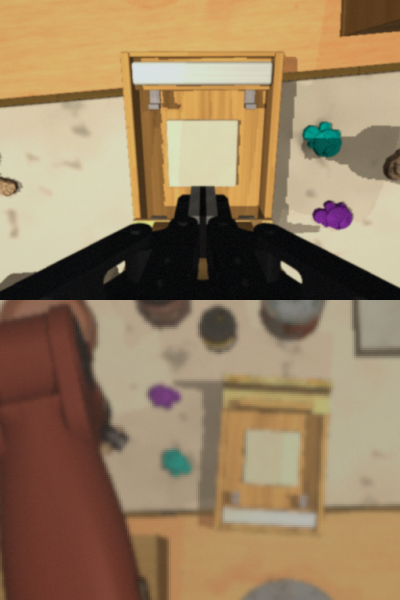

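The cover is folded and the bat is fully visible. In the w4 panel its corners are (168,121), (238,122), (238,186) and (168,187). In the top panel its centre is at about (272,457).

Run:
```python
from h import *
d=np.load('pics/w4.npz');e=np.load('pics/t4.npz')
C=np.array([ray(d,u*1.28,v*1.28,.014)[:2] for u,v in[(168,121),(238,122),(238,186),(168,187)]]);print(C,C.mean(0),(C.mean(0)-bar)@cx,(C.mean(0)-bar)@cy)
t=ray(e,140+272*.48,120+157*.48,.014)[:2];print(t,(t-bar)@cx,(t-bar)@cy)
a=2.4975;u=np.array([np.cos(a),np.sin(a)]);f=np.array([.6123,.2487])+.001*u
command_gripper(1.0)
env.movep([*f,.09],down(a)); env.movel([*f,.002],v=.08,contact_N=8); print(read_tcp_pos(),read_contact_force())
command_gripper(0.0); print(read_opening(),read_gripper_force())
env.movel([*f,.03],v=.06); env.movel([*f,.15],v=.12); env.pause(.1)
print(read_opening(),read_gripper_force(),read_contact_force(),read_t())
snap('wrist','w5')
cv2.imwrite('pics/w5c.png',cv2.imread('pics/w5.png'))
```

```text
[[ 0.52375487 -0.05118238]
 [ 0.53267356  0.03548308]
 [ 0.61853049  0.031052  ]
 [ 0.6117106  -0.06209073]] [ 0.57166738 -0.01168451] 0.10078035224487596 0.0008761103701150807
[ 0.57346553 -0.01371324] 0.10274984624252395 -0.0009867370980615989
[0.61205164 0.24940732 0.00277439] [-0.34476398 -0.07370298  0.34375005]
0.4130565459786762 58.559693894267184
0.411863653231741 58.778278620029596 [ 0.25799173 -0.37404656 -0.92889509] 18.975
```

View pics/w5c.png

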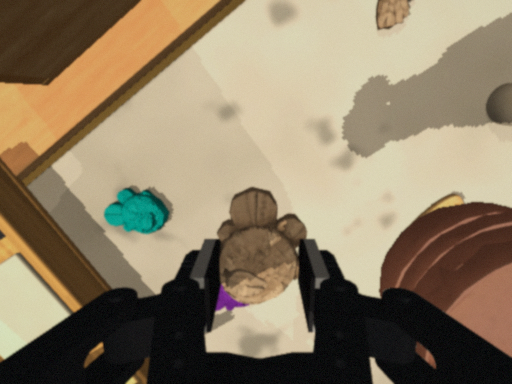

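The fish is held squarely and level in the pads. Now I place it.

Run:
```python
from h import *
s=.109
env.movep(P(s,.17),down(yaw+np.pi)); print(read_opening(),read_gripper_force(),read_t())
env.movel(P(s,.045),v=.1); env.pause(.1)
print(env.movel(P(s,.0155),v=.02,contact_N=3),read_tcp_pos(),read_contact_force())
command_gripper(.75); env.pause(.2); print(read_contact_force())
env.movel(P(s,.05),v=.05); env.movel(P(s-.02,.22),v=.15); d=snap('wrist','w6')
env.movep([.45,-.25,.25],down(yaw+np.pi)); e=snap('top','t6'); print(read_t())
a=cv2.imread('pics/w6.png');b=cv2.imread('pics/t6.png')[120:264,140:332]
cv2.imwrite('pics/o6.png',np.vstack([cv2.resize(x,(400,300),interpolation=cv2.INTER_AREA) for x in(a,b)]))
```

```text
0.41291584989786484 58.78418217434955 20.0583
True [ 0.57971482 -0.01325357  0.01694647] [0.01373775 0.12868741 4.76897968]
[ 0.43384946 -0.78291911  0.55874046]
26.6833
```

View pics/o6.png

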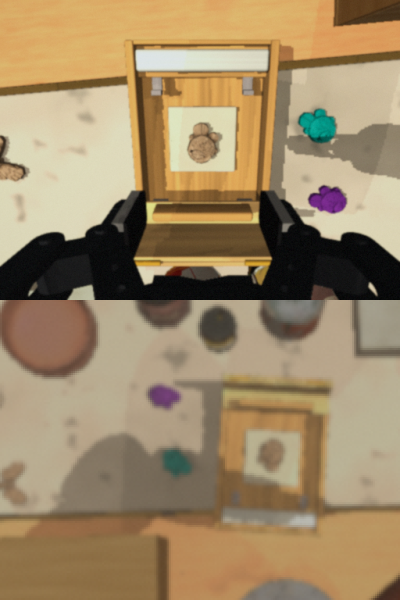

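The fish lies flat in the middle of the bat, at about (203,142) in the upper panel. The cover is folded, the bar is down and the arm is clear, so I'm handing in.

```bash
python3 -c "
from h import *
print(job.close_job())"
```

```text
the job is handed in; nothing more can be done
None
```

I handed the job in at about 27 s: the bar is pressed down, the cover is folded open, the fish lies flat on the middle of the bat, and the robot never went near the moths; the judge's verdict was not shown.

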